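# Load the waiting vial carrier into the free sampler bay and close the bail

### The job

Two of the three bays of the sampler's loading dock already hold a carrier of vials. Slide the waiting full carrier along the bench, flat and without lifting or tipping it, into the bay that is free until it is fully home against the stop, and then swing the steel bail down in front of the carriers until it is fully closed. Leave the two loaded carriers in their places and do not disturb the other things on the bench.

Things in the scene. Friction and masses are not known exactly. Their poses are not given: they have to be found in the camera images.
- dock: fixed white loading dock: 3 bays, open in front and above, in front of a housing (x 0 to 100 mm, y +-177, 34 high) whose face x = 0 is the stop. Origin on the bench, middle of the stop face; x away from the robot, y left, z up. Dividers 30 mm high, 12 thick, from x = 0 to -75 mm, noses tapering to 5 mm over the last 27 mm. Ears 44 mm high at x 12, y +-183 mm carry the bail. Yaw within 0.12
- bay_left (a point): left bay (+y), on the bench: a carrier's origin is here when fully home (far face on the stop, near face at dock x = -80 mm). Bays are 114 mm apart, 102 mm wide inside, 109 mm at the mouth; their floor is the bench itself, height 0, which is free and level in front of the dock too. Axes as the dock
- bay_mid (a point): the same point of the middle bay (dock y = 0)
- bay_right (a point): the same point of the right bay (dock y = -114 mm)
- carrier_new: the waiting carrier, loose on the bench between robot and dock, 0.2 to 0.45 kg, too wide to grasp; turned up to 0.3 rad from the dock at the start: black block 80 mm deep (x), 96 wide (y), 36 high; 12 capped amber vials fixed in it stand up 15 mm more, their sides at least 9 mm in from its faces; origin at the centre of its underside, x away from the robot
- carrier_a: one of two carriers already home in two of the three bays (which two varies): black block 80 mm deep (x), 96 wide (y), 36 high; 12 capped amber vials fixed in it stand up 15 mm more, their sides at least 9 mm in from its faces; origin at the centre of its underside
- carrier_b: the other carrier already home: black block 80 mm deep (x), 96 wide (y), 36 high; 12 capped amber vials fixed in it stand up 15 mm more, their sides at least 9 mm in from its faces; origin at the centre of its underside
- bail (a joint): angle (rad) of a U-shaped bail of 10 mm steel bar; hinge along dock y at dock x = 12, height 28 mm; arms at dock y +-195 mm, cross bar 101 mm from the hinge. 0 = upright; negative = leaning away from the robot (start); 1.571 = closed on its end stop: level, bar in front of the carriers at height 28 mm. Stiff: stays where left, 2 to 3 N at the tab moves it. A carrier not home blocks it
- bail_tab (a point): centre of the bail's thumb tab: steel plate 44 mm wide (dock y), about 22 long, 5 thick, on the middle of the cross bar (dock y = 0), continuing the U outward; 113 mm from the hinge axis. Its z points outward along the bail's arms. Closed, it lies level, pointing to the robot, and can be pressed from above
- empty_carrier: bystander: a loose carrier block like the others (80 x 96 x 36 mm) but without vials, at the right of the bench; origin at the centre of its underside
- wash_bottle: bystander: white plastic bottle, 64 mm wide, 160 mm high, left of the dock; origin under its centre
- beaker: bystander: glass beaker, 70 mm wide, 85 mm high, left; origin under its centre
- cap_jar: bystander: small jar 54 mm wide, 60 mm high, at the right near the robot; origin under its centre
- septa_box: bystander: small carton 50 x 70 x 25 mm lying on the dock's housing, on its right part, behind the bail; origin at the centre of its underside
- screwdriver: bystander: screwdriver about 20 cm long lying at the left, near the robot; origin on its underside
- reagent_jar: bystander: amber jar 72 mm wide, 110 mm high, right of the dock; origin under its centre
Not all that is in view belongs to the job. What is shaped like the carrier_new but red is not meant.

How it is judged:
By the outcome, as a careful person would: the job done as asked, in the order asked, and still so for the second after the job is handed in, with the robot touching nothing.
It also fails if it takes over 64 s, if anything falls off the work surface, if the arm or the gripper's body presses on something with over 40 N, if the wrist force passes 120 N, or if a joint passes its speed limit or range.

### The arm

A 6-joint arm with a two-finger parallel gripper is mounted at the origin on the work surface. World frame = base frame: x ahead of the robot, y to its left, z up, the work surface at z = 0. Lengths are in mm, angles in rad, forces in N, time in s.
With the tool pointing down it reaches from about 350 to 975 mm from the base axis. Payload 7.1 kg.
Tool frame: the origin (TCP) lies between the finger pads; the fingertips stand 19 mm ahead of it and the grasp point (between the pads) is the TCP; y points along the fingers, z is the direction in which the jaws open and shut, and the axes are right-handed (so a half turn about y gives the same grasp; the last joint's range is limited). The gripper opens to 88 mm and grips with 3 to 60 N. Pads are 20 mm wide; open, the fingers measure 115 mm over their backs; the gripper's body (75 mm by 178 mm) begins 61 mm behind the grasp point.
Start: joints at [1.175, 0.423, 1.63, -0, 1.089, -0.019], TCP at [229.935, 581.15, 241.675] pointing down, gripper open.
Joint ranges: [-3, 3], [-0.9, 2.11], [0.09, 2.58], [-1.31, 4.45], [0.11, 2.69], [-2.54, 2.54]. Speed limits (rad/s): [2.39, 2.39, 3.01, 3.14, 3.14, 3.14].

### API

Orientations are given as a rotation vector (axis times angle).
In Python, from workcell import ctrl gives the robot as it stands.
- The arm moves only by the tool servo_tool, never from a script. Its argument "moves" is text: rows parted by semicolons, each of 6 numbers parted by spaces: the shift along the world's x, y, z in m, then the turn, a rotation vector about the world's x, y, z in degrees. A call has 1 to 8 rows; each row is the pose to reach, as a shift and turn from the pose commanded when the call began; what a row does not reach only later rows make up. A row lasts 1/8 s, in which the tool goes at most 62.5 mm and 10.7 degrees, less where a joint would pass 70% of its speed; a pose out of reach is approached as far as the arm can. A call with a gripper value outside its range is refused whole. "hand" is the closure in counts, from 0 (fully open) to 255 (shut), set as the call begins (left out, the last holds). The fingers move at their own pace and stop on an object; the grip force is fixed at half the most. Time passes only in rows, so rows that repeat a pose let the fingers close. It gives the time, the measured TCP pose, the force and the opening at its end, in the units of the state.
- ctrl.get_obs(): the state, without advancing time (a new reading comes with each control period).
- ctrl.get_image(name): name is "scene" or "top" or "wrist"; returns a dict with "pixels" (400x640x3 uint8, red, green, blue), "depth" (400x640 float32, mm along the optical axis (not along the pixel's ray), 0 where there is no reading), "vertical_fov" (degrees; the focal length in pixels is half the picture's height over the tangent of half this angle, whatever the lens; pixels are square), "cx", "cy" (the principal point, pixels), "xyz" and "attitude" of the camera in the world; the wrist camera has in their place "T_tool_cam" (4x4, takes a point from camera to tool coordinates, whose origin is the TCP and whose axes are the tool frame's). Camera axes: x right, y up, looking along -z (the intrinsics and any distortion apply to the point x, -y, -z); pixel columns grow to the right and rows downward; lengths in mm; the calibration is good to about 2 mm. A picture is of the moment at which its call begins: read the wrist's pose just before it.
- ctrl.close_job(): hands the job in, once; it reports no verdict.
The state is a dict: "t": time; "qpos": joint angles; "qvel": joint speeds; "joint_torque": joint torques, N m; "ee_pos": TCP position; "orientation": TCP orientation; "ft_force": force on the tool from outside, world axes, zero at the start; "moment": the same for the moment, N m; "width": finger opening in mm.
Only numpy, scipy, OpenCV 4.12 (cv2) and the standard library are available. Lean on these libraries where they do the work, as an engineer would, in place of code of your own. Each camera call takes 0.05 s, during which the arm holds its last target.

## Working session

There is one attempt and no reset: what is moved stays moved. The work goes in short steps, Python scripts to look and compute and a tool call to move; the robot and the scene stay as the last step left them, time stands still between calls to the robot, and variables do not carry over. Pictures are saved under pics/ and viewed, and the job is handed in when it is done.

Besides the shell and the picture viewer there is one more tool, called after "Request:" in YAML: its name, and indented under it one key for each argument. servo_tool: Moves the arm, as the interface text tells. Its arguments: {"type":"object","properties":{"moves":{"type":"string"},"hand":{"type":"number"}},"required":["moves"]}

```bash
mkdir -p pics; ls; cat > h.py <<'E'
import numpy as np, cv2
from scipy.spatial.transform import Rotation as R
from workcell import ctrl
def grab(name,fn):
    o=ctrl.get_obs(); im=ctrl.get_image(name)
    cv2.imwrite('pics/'+fn+'.png',im['pixels'][:,:,::-1]); np.savez('/tmp/'+fn+'.npz',**{k:v for k,v in im.items()},ee=o['ee_pos'],ori=o['orientation'])
    return im,o
E
python3 - <<'E'
from h import *
o=ctrl.get_obs(); print(o)
for n in ['scene','top','wrist']:
    im,o=grab(n,n+'0'); print({k:v for k,v in im.items() if k not in('pixels','depth')})
E
```

```text
pics
{'t': 0.0, 'qpos': array([ 1.17499066e+00,  4.23797951e-01,  1.63068555e+00,  3.13739316e-06,
        1.08857789e+00, -1.89767927e-02]), 'qvel': array([ 0.00245481, -0.00106575, -0.00047717, -0.00052337, -0.00017589,
        0.00029031]), 'joint_torque': array([ 3.58072240e-03, -5.44634879e+01, -2.73669684e+01,  6.43502106e-02,
        2.27346062e-02, -1.47103233e-04]), 'ee_pos': array([229.74554885, 580.68442949, 240.93019383]), 'orientation': array([-1.55194247,  0.29594418, -0.29546244]), 'ft_force': array([-0.15303649, -0.53807484, -0.74478181]), 'moment': array([-0.02094583,  0.03961514,  0.00538685]), 'width': 87.65487538588738}
{'vertical_fov': 52.97847953924192, 'cx': 316.32932461321633, 'cy': 200.74837103710348, 'xyz': array([ 960.5080349 , -553.72049901,  807.754832  ]), 'attitude': array([0.75667319, 0.24847216, 0.63199201])}
{'vertical_fov': 43.64902776469803, 'cx': 314.19290932143394, 'cy': 205.19904101796828, 'xyz': array([ 456.95487541,   -3.18400688, 1576.06955667]), 'attitude': array([ 0.04375161, -0.05488143, -1.5640571 ])}
{'vertical_fov': 64.8033118382605, 'cx': 321.5298981037767, 'cy': 198.76597038262798, 'T_tool_cam': array([[ 9.10110486e-04, -9.52610978e-01, -3.04189901e-01,
        -8.32466166e+01],
       [ 8.02099577e-04,  3.04190624e-01, -9.52610844e-01,
        -1.42455369e+02],
       [ 9.99999264e-01,  6.22990528e-04,  1.04093594e-03,
        -8.59747972e-02],
       [ 0.00000000e+00,  0.00000000e+00,  0.00000000e+00,
         1.00000000e+00]])}
```

View pics/top0.png

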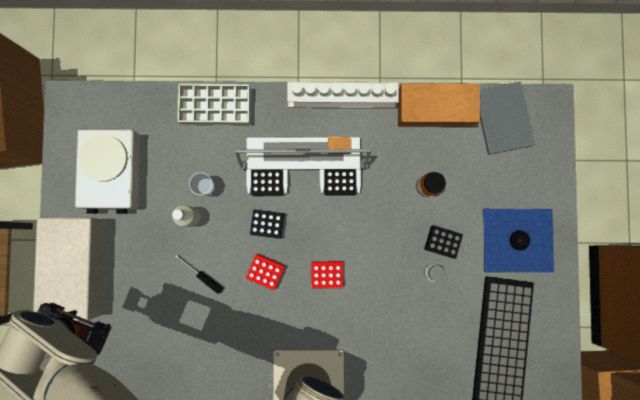

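View pics/scene0.png

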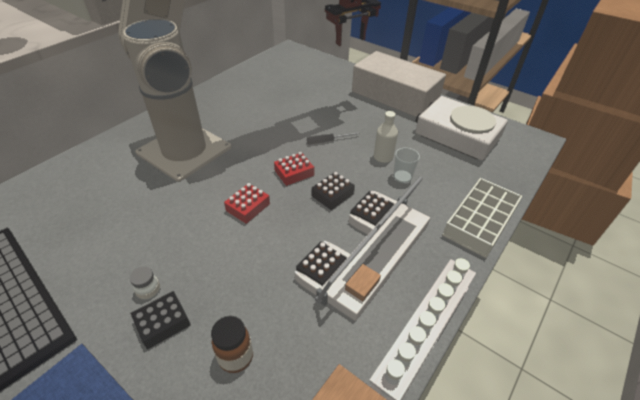

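The middle bay is free. The waiting black carrier is at about (267,223), in front of the left bay, and the two red decoys are at (265,271) and (327,274). Next I'll measure.

```bash
cat >> h.py <<'E'
def cloud(fn):
    z=np.load('/tmp/'+fn+'.npz'); d=z['depth']; H,W=d.shape
    f=H/2/np.tan(np.radians(z['vertical_fov'])/2)
    v,u=np.mgrid[:H,:W]
    P=np.stack([(u-z['cx'])/f*d,-(v-z['cy'])/f*d,-d],-1)
    if 'T_tool_cam' in z.files:
        T=z['T_tool_cam']; P=P@T[:3,:3].T+T[:3,3]
        P=P@R.from_rotvec(z['ori']).as_matrix().T+z['ee']
    else: P=P@R.from_rotvec(z['attitude']).as_matrix().T+z['xyz']
    P[d==0]=np.nan
    return P,z['pixels']
E
python3 - <<'E'
from h import *
P,c=cloud('top0')
for n,(u,v) in dict(carr=(267,223),A=(267,182),B=(340,181),bench=(300,230),bar=(300,152),redA=(265,271),redB=(327,274),wash=(180,214),beaker=(203,184),screw=(205,280),tab=(305,152),housing=(290,142)).items(): print(n,P[v,u].round(0))
# color crops enlarged
img=c[120:300,150:400,::-1]; cv2.imwrite('pics/topcrop.png',cv2.resize(img,None,fx=3.2,fy=3.2,interpolation=cv2.INTER_CUBIC))
E
```

```text
carr [498. 132.  31.]
A [625. 133.  33.]
B [630. -93.  34.]
bench [478.  30.  -3.]
bar [703.  29. 131.]
redA [351. 136.  36.]
redB [343. -54.  34.]
wash [519. 367. 161.]
beaker [621. 337.   5.]
screw [321. 321.  22.]
tab [704.  15. 127.]
housing [751.  63.  35.]
```

View pics/topcrop.png

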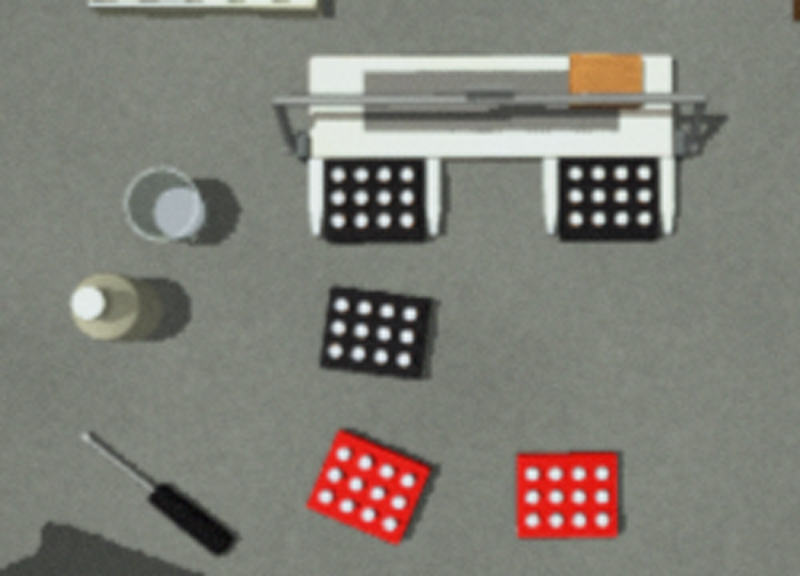

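```bash
cat >> h.py <<'E'
def ray(fn,uv,zp):
    z=np.load('/tmp/'+fn+'.npz'); H=z['depth'].shape[0]
    f=H/2/np.tan(np.radians(z['vertical_fov'])/2); uv=np.asarray(uv,float)
    D=np.stack([(uv[:,0]-z['cx'])/f,-(uv[:,1]-z['cy'])/f,-np.ones(len(uv))],-1)
    if 'T_tool_cam' in z.files:
        T=z['T_tool_cam'];Rt=R.from_rotvec(z['ori']).as_matrix(); Rw=Rt@T[:3,:3]; C=Rt@T[:3,3]+z['ee']
    else: Rw=R.from_rotvec(z['attitude']).as_matrix(); C=z['xyz']
    D=D@Rw.T
    return C+D*((zp-C[2])/D[:,2])[:,None]
def caps(fn,box,zp=51):
    """white cap centroids inside box (u0,v0,u1,v1)"""
    z=np.load('/tmp/'+fn+'.npz'); c=z['pixels'].astype(float); u0,v0,u1,v1=box
    s=4; g=cv2.resize(c.min(-1)[v0:v1,u0:u1],None,fx=s,fy=s,interpolation=cv2.INTER_CUBIC)
    n,l,st,ce=cv2.connectedComponentsWithStats((g>110).astype(np.uint8))
    k=[i for i in range(1,n) if 15<st[i,4]<2000]
    uv=(ce[k]+.5)/s-.5+[u0,v0]
    return uv,ray(fn,uv,zp)
def fitgrid(X):
    c,sz,a=cv2.minAreaRect(X[:,:2].astype(np.float32)); return np.array(c),sz,a
E
python3 - <<'E'
from h import *
for n,b in dict(new=(249,208,287,240),A=(252,170,283,194),B=(325,169,356,194)).items():
    uv,X=caps('top0',b); print(n,len(X),fitgrid(X),X[:,:2].mean(0), )
    print(uv.round(1).tolist())
P,c=cloud('top0')
# mask by ray-plane for black
for n,b in dict(new=(245,205,290,243)).items():
    u0,v0,u1,v1=b; m=(c[v0:v1,u0:u1].max(-1)<45); v,u=np.nonzero(m)
    X=ray('top0',np.c_[u+u0,v+v0],36); print(fitgrid(X))
E
```

```text
new 15 (array([495.36358643, 132.86509705]), (77.1243896484375, 78.7873764038086), 18.845653533935547) [498.06457113 134.65342187]
[[249.8, 215.8], [274.8, 209.1], [256.3, 214.8], [263.4, 215.8], [270.5, 216.8], [277.7, 217.7], [255.3, 221.9], [262.4, 222.9], [269.5, 223.8], [276.7, 224.7], [265.3, 237.3], [254.3, 229.2], [261.5, 230.0], [268.6, 231.0], [275.7, 231.9]]
A 12 (array([625.51379395, 134.68331909]), (44.21857833862305, 66.16496276855469), 0.7341287732124329) [625.55014527 134.60920106]
[[255.2, 174.2], [262.4, 174.2], [269.6, 174.1], [276.7, 174.1], [276.7, 181.1], [255.2, 181.3], [262.4, 181.3], [269.6, 181.3], [255.1, 188.5], [262.4, 188.5], [269.6, 188.4], [276.6, 188.3]]
B 12 (array([628.652771  , -92.98625946]), (43.87440872192383, 65.93399810791016), 0.7702592015266418) [628.65244158 -93.01745667]
[[329.4, 173.7], [336.5, 173.7], [343.7, 173.7], [350.8, 173.6], [329.4, 180.8], [336.6, 180.8], [343.8, 180.8], [350.9, 180.7], [329.6, 187.9], [336.7, 187.9], [343.8, 187.8], [350.9, 187.8]]
(array([496.74835205, 129.69615173]), (94.6048355102539, 76.33895111083984), 83.19034576416016)
```

```bash
python3 - <<'E'
from h import *
uv,X=caps('top0',(253,211,282,234)); print(len(X),X.mean(0)); c,s,a=fitgrid(X);print(c,s,a)
P,c=cloud('top0')
print('bench z',np.nanmedian(P[240:255,290:330,2]),np.nanmedian(P[205:215,300:330,2]))
for v in (240,):
  for u in(300,): pass
# bail pixels
m=(P[...,2]>100)&(P[...,2]<150); m[:140]=0;m[170:]=0;m[:,:230]=0;m[:,380:]=0
v,u=np.nonzero(m); print(len(v)); Q=P[m]; 
print(Q.min(0),Q.max(0),np.median(Q,0)); print(P[148:158,305].round(0).tolist())
o=ctrl.get_obs(); print(R.from_rotvec(o['orientation']).as_matrix().round(3))
E
```

```text
13 [499.4452557  129.73180228  51.        ]
[506.5475769  129.51556396] (70.20752716064453, 64.74187469482422) 83.28707122802734
bench z -0.9674985614105935 -0.6886120006618057
532
[ 694.71045883 -178.11578799  100.90350529] [716.09205594 219.90323978 149.70339955] [707.4919499    5.86385096 128.41668685]
[[712.0, 14.0, 147.0], [711.0, 15.0, 138.0], [710.0, 15.0, 129.0], [707.0, 15.0, 128.0], [704.0, 15.0, 127.0], [716.0, 16.0, 36.0], [715.0, 16.0, 27.0], [711.0, 16.0, 33.0], [707.0, 16.0, 34.0], [705.0, 16.0, 29.0]]
[[ 0.93  -0.     0.368]
 [-0.368 -0.001  0.93 ]
 [-0.    -1.    -0.001]]
```

View pics/wrist0.png

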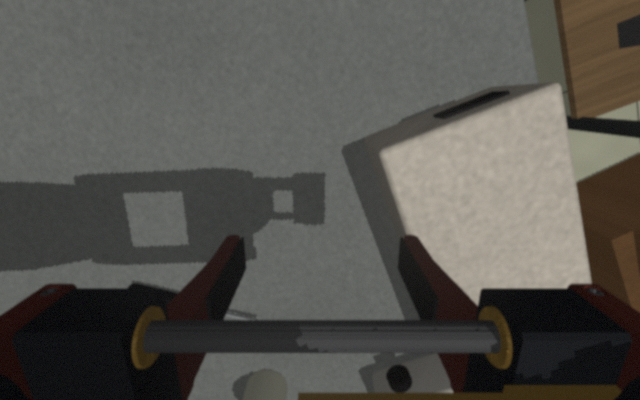

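The carrier is at about (497,130) with yaw -0.12. The middle bay is at about (627,21), dock yaw +0.014. First I go to the standoff on the carrier's left side.

Request:
servo_tool:
  moves: "0.035 -0.046 0 0 0 -9.4; 0.07 -0.092 0 0 0 -18.8; 0.105 -0.138 0 0 0 -28.2; 0.14 -0.184 0 0 0 -37.6; 0.175 -0.23 0 0 0 -47; 0.21 -0.276 0 0 0 -56.4; 0.243 -0.322 0 0 0 -65.8; 0.277 -0.368 0 0 0 -75.3"
  hand: 100

```text
t: 1.15
ee_pos: [507.7, 211.5, 241.7]
orientation: [-1.147, 1.301, -1.301]
ft_force: [0.3, 0.6, 0.5]
width: 53.5
```

Request:
servo_tool:
  moves: "0 0 0 0 0 0; 0 0 0 0 0 0; 0 0 0 0 0 0"

```text
t: 1.52
ee_pos: [506.1, 214.2, 241.6]
orientation: [-1.152, 1.296, -1.295]
ft_force: [-0.3, 0.4, 0.1]
width: 53.2
```

```bash
python3 - <<'E'
from h import *
im,o=grab('wrist','w1'); print(o['ee_pos'],o['width'],R.from_rotvec(o['orientation']).as_matrix().round(3),o['qpos'].round(2))
P,c=cloud('w1'); print('bench',np.nanmedian(P[...,2]))
im,o=grab('top','t1')
E
```

```text
[506.06572983 214.21380772 241.55235884] 53.22743868801554 [[-0.118 -0.001  0.993]
 [-0.993  0.    -0.118]
 [ 0.    -1.    -0.001]] [0.38 0.31 1.8  0.   1.03 0.5 ]
bench 0.5799022087554846
```

View pics/w1.png

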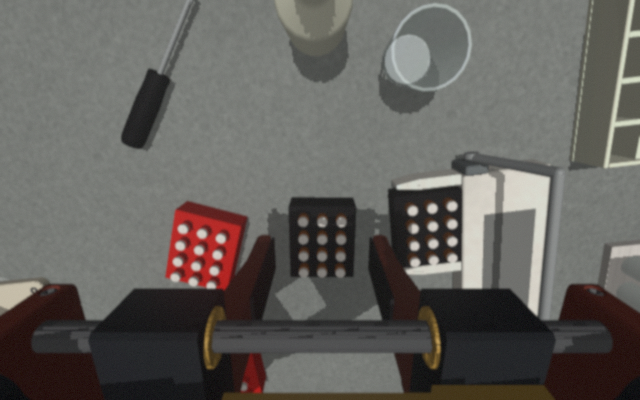

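View pics/t1.png

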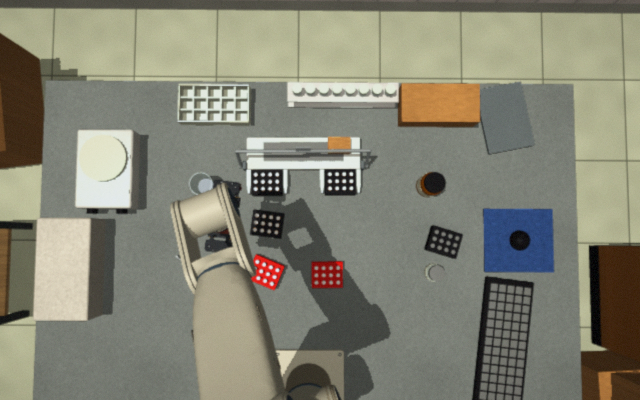

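```bash
python3 - <<'E'
from h import *
uv,X=caps('w1',(294,212,350,280)); print(len(X),uv.round(0).tolist()); print(X.mean(0),fitgrid(X))
uv,X=caps('w1',(404,196,460,272)); print(len(X)); print(X.mean(0),fitgrid(X))
E
```

```text
12 [[322.0, 222.0], [341.0, 222.0], [303.0, 222.0], [303.0, 239.0], [322.0, 239.0], [341.0, 239.0], [303.0, 256.0], [322.0, 256.0], [340.0, 256.0], [303.0, 275.0], [322.0, 273.0], [340.0, 273.0]]
[496.92096059 131.32364846  51.        ] (array([496.79388428, 130.41729736]), (68.38674926757812, 43.855525970458984), 83.10832214355469)
9
[625.78573732 143.9681747   51.        ] (array([625.7175293 , 144.03575134]), (43.84554672241211, 44.005523681640625), 0.8009332418441772)
```

Request:
servo_tool:
  moves: "0 0 -0.05 0 0 0; 0 0 -0.1 0 0 0; 0 0 -0.15 0 0 0; 0 0 -0.19 0 0 0; 0 0 -0.211 0 0 0; 0 0 -0.211 0 0 0; -0.001 -0.01 -0.211 0 0 0; -0.002 -0.018 -0.211 0 0 0"

```text
t: 2.62
ee_pos: [505.5, 194.9, 31.9]
orientation: [-1.148, 1.296, -1.297]
ft_force: [1.4, 0.2, 0.3]
width: 53.2
```

Request:
servo_tool:
  moves: "-0.001 -0.006 0 0 0 0; -0.002 -0.015 0 0 0 0.6; -0.002 -0.024 0 0 0 1.2; -0.003 -0.033 0 0 0 1.9; -0.004 -0.042 0 0 0 2.6; -0.004 -0.051 0 0 0 3.3; -0.005 -0.06 0 0 0 4; -0.005 -0.067 0 0 0 4.6"

```text
t: 3.62
ee_pos: [500.6, 128.1, 31.4]
orientation: [-1.188, 1.238, -1.239]
ft_force: [-1.3, 6.1, 4.1]
width: 53.4
```

```bash
python3 - <<'E'
from h import *
im,o=grab('wrist','w2'); print(o['ee_pos'],o['ft_force'])
im,o=grab('top','t2')
E
```

```text
[500.5817618  128.07297465  31.41077258] [-1.25737771  6.08416888  4.13683473]
```

View pics/w2.png

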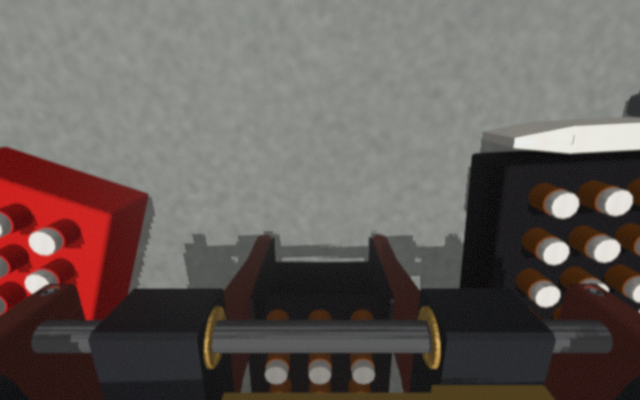

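View pics/t2.png

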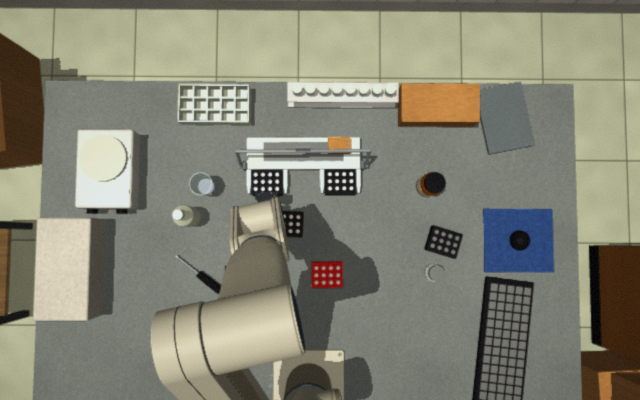

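Request:
servo_tool:
  moves: "-0.001 -0.006 0 0 0 0.5; -0.002 -0.014 0 0 0 1.1; -0.003 -0.022 0 0 0 1.7; -0.004 -0.03 0 0 0 2.3; -0.005 -0.038 0 0 0 3; -0.005 -0.045 0 0 0 3.1; -0.005 -0.049 0 0 0 3.1; -0.005 -0.051 0 0 0 3.1"

```text
t: 4.72
ee_pos: [495.1, 77.2, 30.9]
orientation: [-1.215, 1.199, -1.199]
ft_force: [-0.5, 5.7, 4.4]
width: 53.8
```

Request:
servo_tool:
  moves: "0 0 0 0 0 0; 0 0.01 0 0 0 0; 0 0.03 0.03 0 0 0; 0 0.03 0.07 0 0 0; -0.03 0.01 0.12 0 0 0; -0.06 -0.02 0.12 0 0 5; -0.09 -0.04 0.12 0 0 15; -0.12 -0.058 0.12 0 0 25"

```text
t: 5.72
ee_pos: [373.4, 18.8, 150.6]
orientation: [-1.392, 0.867, -0.866]
ft_force: [0.2, 0.1, 0.1]
width: 53.3
```

```bash
python3 - <<'E'
from h import *
im,o=grab('scene','s3'); print(o['ee_pos'],o['ft_force'])
im,o=grab('top','t3')
im,o=grab('wrist','w3')
E
```

```text
[373.42097688  18.75083184 150.58638329] [0.23187044 0.07438028 0.10096858]
```

View pics/s3.png

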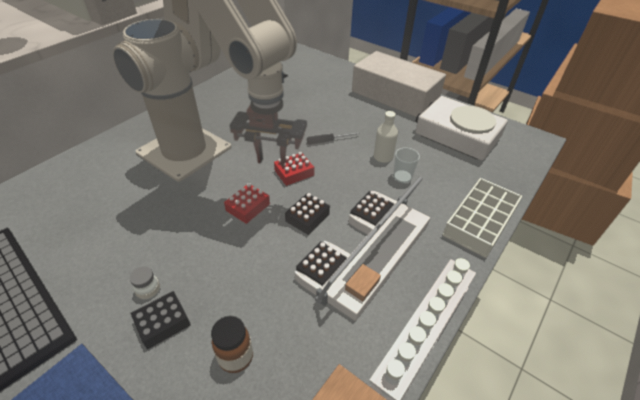

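View pics/t3.png

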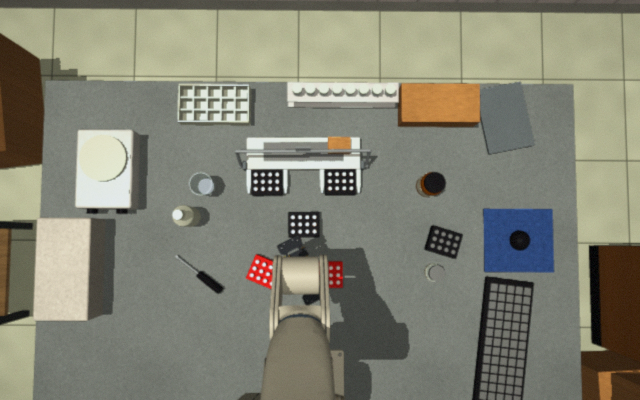

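View pics/w3.png

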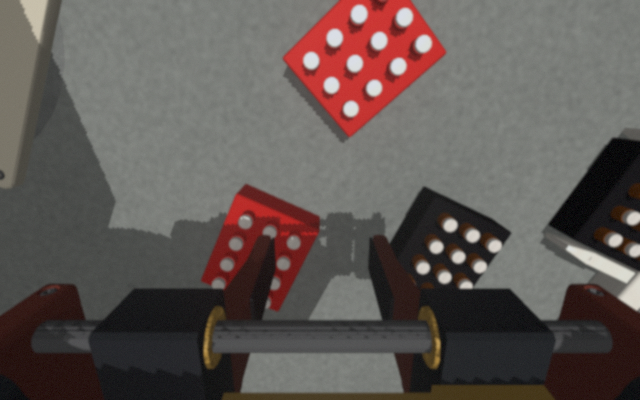

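```bash
python3 - <<'E'
from h import *
uv,X=caps('top0',(287,211,0,0)) if 0 else caps('top0',(253,211,282,235))
for b in [(289,213,320,237)]:
    uv,X=caps('t3',b); print(len(X),uv.round(1).tolist(),X.mean(0),fitgrid(X))
o=ctrl.get_obs();Rm=R.from_rotvec(o['orientation']).as_matrix(); print(np.degrees(np.arctan2(Rm[1,2],Rm[0,2])),o['qpos'])
for n,b in dict(A=(252,170,283,194),B=(325,169,356,194)).items():
    uv,X=caps('t3',b); print(n,len(X),X.mean(0))
E
```

```text
12 [[292.4, 216.8], [299.6, 216.8], [306.8, 216.7], [313.9, 216.7], [292.4, 223.9], [299.6, 223.9], [306.8, 223.9], [314.0, 223.7], [299.6, 231.2], [306.8, 231.0], [314.1, 231.0], [292.5, 231.3]] [495.50965523  19.47474308  51.        ] (array([495.40792847,  19.5200882 ]), (44.11211013793945, 65.95836639404297), 0.8749175071716309)
25.70840223563044 [ 1.88380786e-02  2.17421783e-01  2.22542011e+00 -3.72046603e-04
  7.00425423e-01 -4.29573141e-01]
A 12 [625.57454622 134.59908311  51.        ]
B 12 [628.65244035 -93.00922664  51.        ]
```

Request:
servo_tool:
  moves: "0.01 0 0 0 0 10; 0.02 0 0 0 0 20; 0.03 0 0 0 0 30; 0.04 0 0 0 0 40; 0.05 0 0 0 0 50; 0.052 0 0 0 0 60; 0.052 0 0 0 0 65.1; 0.052 0 -0.03 0 0 65.1"

```text
t: 6.88
ee_pos: [429.9, 19.8, 121.6]
orientation: [-1.571, -0.016, 0.008]
ft_force: [0.9, 0.1, -0.2]
width: 53.2
```

Request:
servo_tool:
  moves: "0 0 -0.04 0 0 0; 0 0 -0.075 0 0 0; 0 0 -0.09 0 0 0; 0 0 -0.09 0 0 0; 0.007 0 -0.09 0 0 0; 0.014 0 -0.09 0 0 0"

```text
t: 7.62
ee_pos: [442.6, 19.2, 31.8]
orientation: [-1.571, -0.014, 0.01]
ft_force: [0.5, -0.5, 1.2]
width: 53.2
```

```bash
python3 - <<'E'
from h import *
im,o=grab('wrist','w4'); print(o['ee_pos'],o['ft_force'],o['qpos'])
Rm=R.from_rotvec(o['orientation']).as_matrix(); print(np.degrees(np.arctan2(Rm[1,2],Rm[0,2])),Rm.round(3))
E
```

```text
[442.58258366  19.19360722  31.78974878] [ 0.47262698 -0.53229808  1.22997106] [ 1.64896346e-02  5.53868409e-01  2.12758596e+00 -5.21623623e-05
  4.57497047e-01 -1.56996170e+00]
90.899643861443 [[ 1.     0.003 -0.016]
 [ 0.016  0.     1.   ]
 [ 0.003 -1.    -0.   ]]
```

View pics/w4.png

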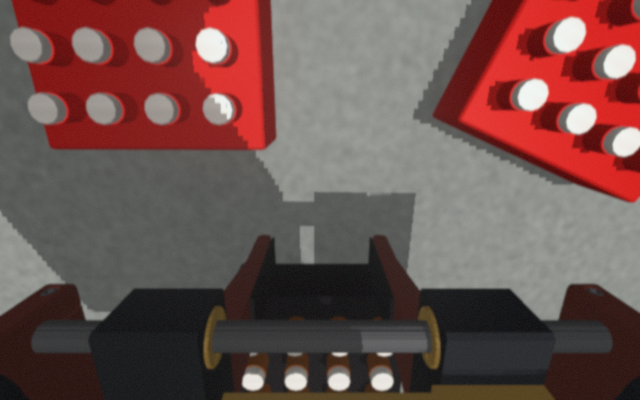

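Request:
servo_tool:
  moves: "0.005 0 0 0 0 0; 0.012 0 0 0 0 0; 0.02 0 0 0 0 0; 0.028 0 0 0 0 0; 0.036 0 0 0 0 0; 0.043 0 0 0 0 0; 0.049 0 0 0 0 0; 0.052 0 0 0 0 0"

```text
t: 8.68
ee_pos: [493.2, 19.1, 30.7]
orientation: [-1.571, -0.012, 0.012]
ft_force: [-5.4, 0.4, 4.4]
width: 53.4
```

```bash
python3 - <<'E'
from h import *
im,o=grab('top','t5'); print(o['ee_pos'],o['ft_force'])
P,c=cloud('t5')
cv2.imwrite('pics/t5c.png',cv2.resize(c[130:290,220:400,::-1],None,fx=3.5,fy=3.5,interpolation=cv2.INTER_CUBIC))
im,o=grab('scene','s5')
cv2.imwrite('pics/s5c.png',cv2.resize(im['pixels'][150:330,220:460,::-1],None,fx=3,fy=3,interpolation=cv2.INTER_CUBIC))
E
```

```text
[493.18891415  19.129646    30.73249625] [-5.40289367  0.38010971  4.36677523]
```

View pics/t5c.png

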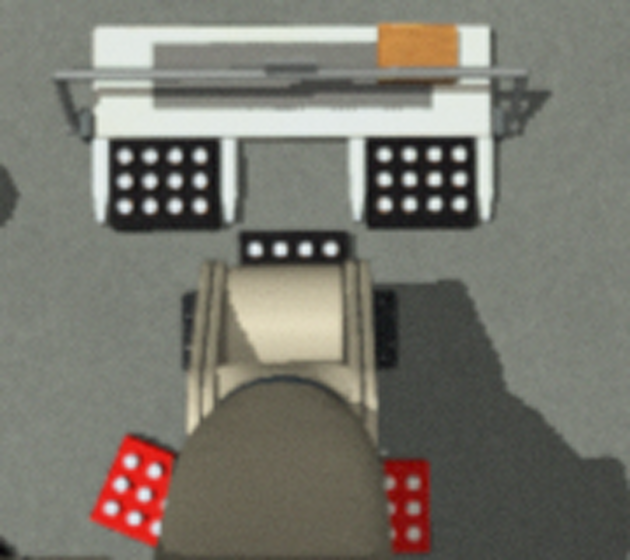

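View pics/s5c.png

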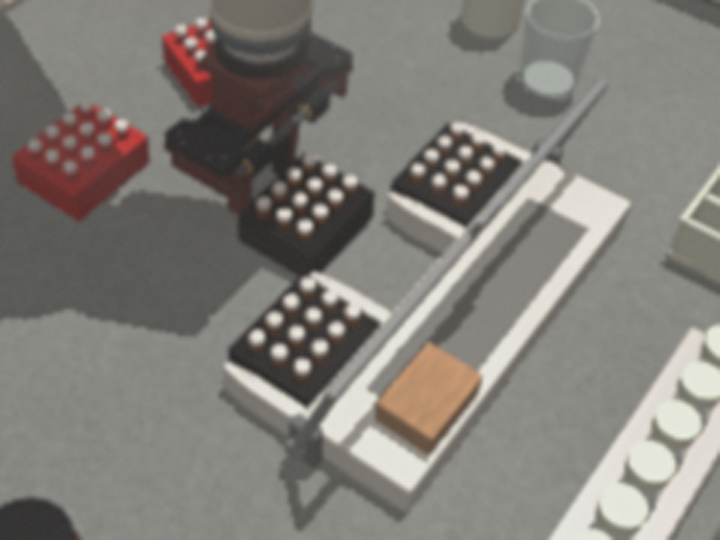

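Request:
servo_tool:
  moves: "0.007 0 0 0 0 0; 0.015 0 0 0 0 0; 0.023 0 0 0 0 0; 0.031 0 0 0 0 0; 0.039 0 0 0 0 0; 0.047 0.001 0 0 0 0; 0.055 0.001 0 0 0 0; 0.062 0.001 0 0 0 0"

```text
t: 9.78
ee_pos: [555.5, 20.2, 30.6]
orientation: [-1.571, -0.013, 0.012]
ft_force: [-3.0, -0.8, 0.3]
width: 53.6
```

Request:
servo_tool:
  moves: "0.005 0 0 0 0 0; 0.009 0 0 0 0 0; 0.013 0 0 0 0 0; 0.016 0 0 0 0 0; 0.018 0 0 0 0 0; 0.019 0 0 0 0 0"

```text
t: 10.52
ee_pos: [573.8, 20.2, 30.7]
orientation: [-1.571, -0.012, 0.013]
ft_force: [-4.4, -0.4, 2.4]
width: 53.3
```

Now I creep forward until the stop is felt.

Request:
servo_tool:
  moves: "0.001 0 0 0 0 0; 0.002 0 0 0 0 0; 0.002 0 0 0 0 0"

```text
t: 10.9
ee_pos: [576.3, 20.1, 30.7]
orientation: [-1.571, -0.013, 0.012]
ft_force: [-2.5, 0.7, 0.5]
width: 53.5
```

Request:
servo_tool:
  moves: "0.001 0 0 0 0 0; 0.002 0 0 0 0 0; 0.002 0 0 0 0 0"

```text
t: 11.28
ee_pos: [576.4, 20.1, 30.7]
orientation: [-1.571, -0.01, 0.015]
ft_force: [-8.6, 0.3, 7.0]
width: 53.3
```

Request:
servo_tool:
  moves: "0.001 0 0 0 0 0; 0.002 0 0 0 0 0; 0.002 0 0 0 0 0"

```text
t: 11.65
ee_pos: [576.5, 20.1, 30.5]
orientation: [-1.571, -0.007, 0.018]
ft_force: [-13.4, 0.0, 11.1]
width: 52.9
```

Force rises at 576.4 with no further travel, so the carrier is home. I back off, rise and close the fingers.

Request:
servo_tool:
  moves: "-0.01 0 0 0 0 0; -0.035 0 0 0 0 0; -0.035 0 0.05 0 0 0; -0.035 0 0.1 0 0 0; -0.035 0 0.15 0 0 0; -0.05 0 0.2 0 0 0; -0.09 0 0.22 0 0 0; -0.09 0 0.22 0 0 0"
  hand: 255

```text
t: 12.65
ee_pos: [489.6, 20.2, 252.7]
orientation: [-1.571, -0.016, 0.009]
ft_force: [0.1, 0.5, -0.6]
width: 0.2
```

```bash
python3 - <<'E'
from h import *
im,o=grab('top','t6'); print(o['ee_pos'],o['ft_force'],o['width'])
for n,b in dict(new=(287,169,320,194),A=(252,170,283,194),B=(325,169,356,194)).items():
    uv,X=caps('t6',b); print(n,len(X),X.mean(0),fitgrid(X))
c=im['pixels']
cv2.imwrite('pics/t6c.png',cv2.resize(c[130:290,220:400,::-1],None,fx=3.5,fy=3.5,interpolation=cv2.INTER_CUBIC))
P,c=cloud('t6')
for u in (299,302,305,308): print([P[v,u].round(0).tolist() for v in range(147,154)])
im,o=grab('scene','s6')
cv2.imwrite('pics/s6c.png',cv2.resize(im['pixels'][150:330,220:460,::-1],None,fx=3,fy=3,interpolation=cv2.INTER_CUBIC))
P,c=cloud('s6'); m=(P[...,2]>70)&(P[...,0]>670)&(P[...,0]<760)&(abs(P[...,1])<230)&(P[...,2]<170); Q=P[m]
mm=abs(Q[:,1]-20)<20; print(m.sum(),mm.sum(),np.percentile(Q[mm],[2,25,50,75,98],axis=0).round(0)); print(np.percentile(Q,[2,50,98],axis=0).round())
E
```

```text
[489.57158677  20.18887059 252.67977497] [ 0.09518213  0.5226655  -0.55304195] 0.24139905769332023
new 14 [629.87667324  20.72726281  51.        ] (array([627.6729126 ,  20.88418579]), (44.0081672668457, 99.00814819335938), 0.7436909079551697)
A 12 [625.5432347  134.59213058  51.        ] (array([625.5970459 , 134.70484924]), (44.37245178222656, 66.23828887939453), 0.8488336205482483)
B 12 [628.63954661 -93.01333705  51.        ] (array([628.6484375 , -92.99813843]), (43.75733947753906, 65.91513061523438), 0.8025264143943787)
[[716.0, 32.0, 143.0], [712.0, 32.0, 149.0], [710.0, 32.0, 141.0], [708.0, 32.0, 137.0], [706.0, 32.0, 130.0], [704.0, 32.0, 126.0], [716.0, 34.0, 40.0]]
[[716.0, 23.0, 143.0], [712.0, 23.0, 147.0], [709.0, 23.0, 151.0], [709.0, 23.0, 132.0], [706.0, 23.0, 130.0], [705.0, 24.0, 122.0], [717.0, 25.0, 29.0]]
[[715.0, 14.0, 149.0], [712.0, 14.0, 146.0], [711.0, 15.0, 136.0], [708.0, 15.0, 135.0], [707.0, 15.0, 126.0], [705.0, 15.0, 123.0], [717.0, 16.0, 30.0]]
[[715.0, 6.0, 146.0], [713.0, 6.0, 144.0], [710.0, 6.0, 143.0], [709.0, 6.0, 130.0], [706.0, 6.0, 132.0], [704.0, 6.0, 126.0], [716.0, 6.0, 38.0]]
697 63 [[705.   1. 125.]
 [713.   8. 128.]
 [714.  19. 145.]
 [716.  28. 148.]
 [717.  39. 149.]]
[[ 698. -179.   80.]
 [ 711.  -35.  130.]
 [ 716.  212.  148.]]
```

View pics/t6c.png

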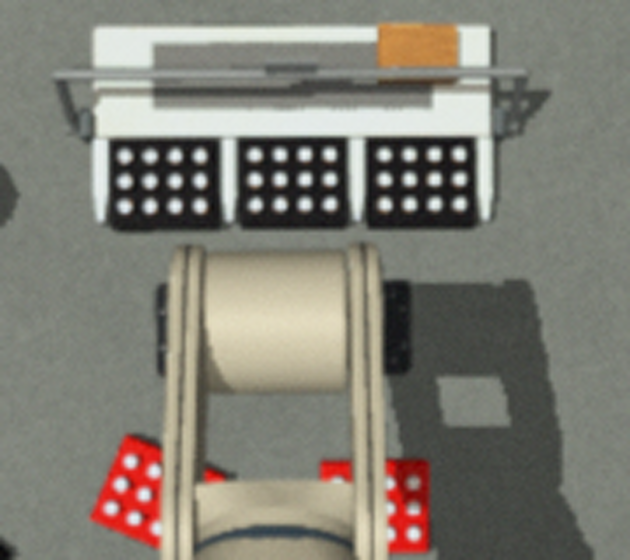

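View pics/s6c.png

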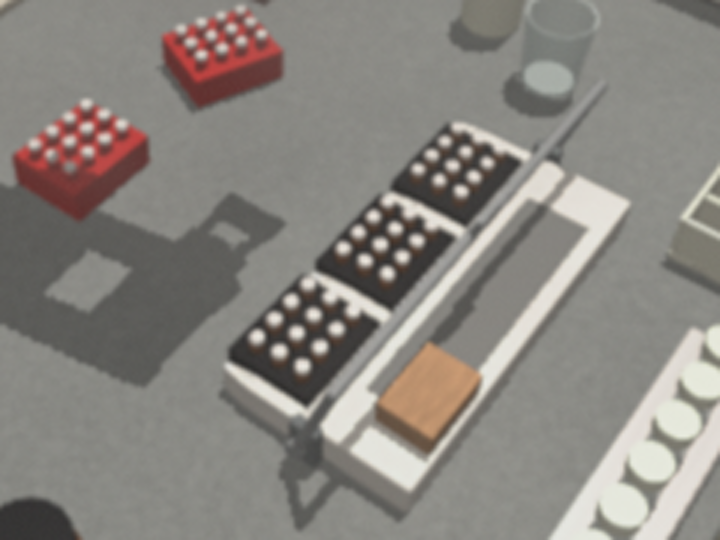

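Request:
servo_tool:
  moves: "0.045 0 0 0 0 0; 0.09 0 0 0 0 0; 0.135 0 0 0 0 0; 0.18 0 0 0 0 0; 0.225 0.001 0 0 0 0; 0.26 0.001 0 0 0 0; 0.26 0.001 0 0 0 0; 0.26 0.001 -0.03 0 0 0"

```text
t: 13.75
ee_pos: [751.5, 21.2, 221.2]
orientation: [-1.571, -0.015, 0.01]
ft_force: [-0.6, -0.3, 0.1]
width: -0.1
```

Request:
servo_tool:
  moves: "0 0 -0.025 0 0 0; 0 0 -0.05 0 0 0; 0 0 -0.073 0 0 0; 0 0 -0.073 0 0 0; -0.005 0 -0.073 0 0 0; -0.01 0 -0.073 0 0 0"

```text
t: 14.5
ee_pos: [740.3, 21.1, 149.0]
orientation: [-1.571, -0.014, 0.011]
ft_force: [0.2, -0.4, 0.7]
width: 0.5
```

```bash
python3 - <<'E'
from h import *
im,o=grab('scene','s7');print(o['ee_pos'],o['ft_force'])
cv2.imwrite('pics/s7c.png',cv2.resize(im['pixels'][50:330,200:500,::-1],None,fx=2,fy=2,interpolation=cv2.INTER_CUBIC))
E
```

```text
[740.28901869  21.13998268 149.0184565 ] [ 0.17981619 -0.37006321  0.69385584]
```

View pics/s7c.png

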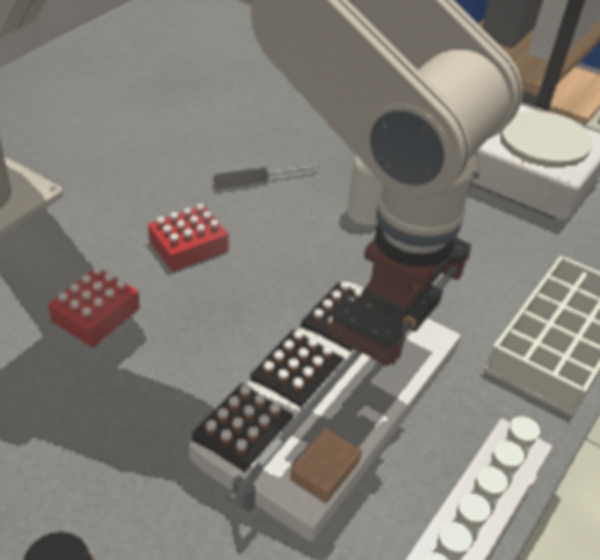

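Request:
servo_tool:
  moves: "-0.013 0 0.004 0 0 0; -0.026 0 0.007 0 0 0; -0.037 0 0.009 0 0 0; -0.048 0 0.01 0 0 0; -0.056 0 0.01 0 0 0; -0.065 0 0.009 0 0 0; -0.073 0 0.008 0 0 0; -0.082 0 0.006 0 0 0"

```text
t: 15.55
ee_pos: [657.5, 21.3, 153.5]
orientation: [-1.571, -0.013, 0.012]
ft_force: [1.7, -1.1, -0.2]
width: 0.2
```

```bash
python3 - <<'E'
from h import *
im,o=grab('scene','s8');print(o['ee_pos'],o['ft_force'])
cv2.imwrite('pics/s8c.png',cv2.resize(im['pixels'][50:330,200:500,::-1],None,fx=2,fy=2,interpolation=cv2.INTER_CUBIC))
E
```

```text
[657.46734173  21.2533289  153.48078131] [ 1.71745621 -1.06451851 -0.23170313]
```

View pics/s8c.png

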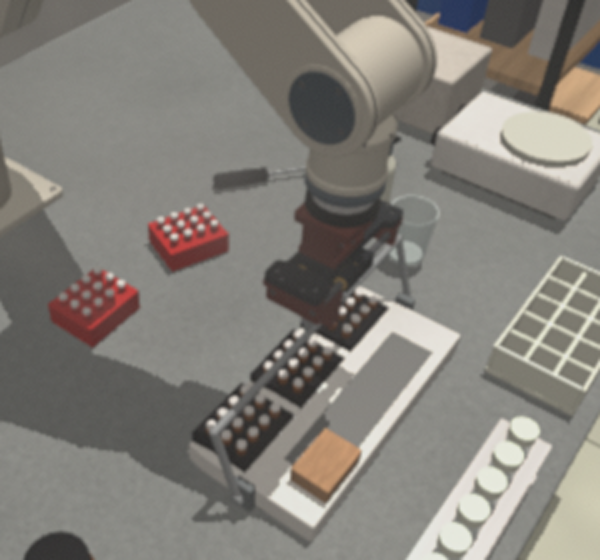

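Request:
servo_tool:
  moves: "-0.015 0 -0.004 0 0 0; -0.029 0 -0.012 0 0 0; -0.042 0 -0.022 0 0 0; -0.056 0 -0.035 0 0 0; -0.067 -0.001 -0.046 0 0 0; -0.079 -0.001 -0.06 0 0 0; -0.085 -0.001 -0.074 0 0 0; -0.09 -0.001 -0.086 0 0 0"

```text
t: 16.6
ee_pos: [567.5, 20.1, 66.8]
orientation: [-1.571, -0.012, 0.013]
ft_force: [1.5, 1.3, 0.6]
width: 0.1
```

```bash
python3 - <<'E'
from h import *
im,o=grab('scene','s9');print(o['ee_pos'],o['ft_force'])
cv2.imwrite('pics/s9c.png',cv2.resize(im['pixels'][50:330,200:500,::-1],None,fx=2,fy=2,interpolation=cv2.INTER_CUBIC))
E
```

```text
[567.49759562  20.13504088  66.75469873] [1.45411738 1.31505985 0.57142641]
```

View pics/s9c.png

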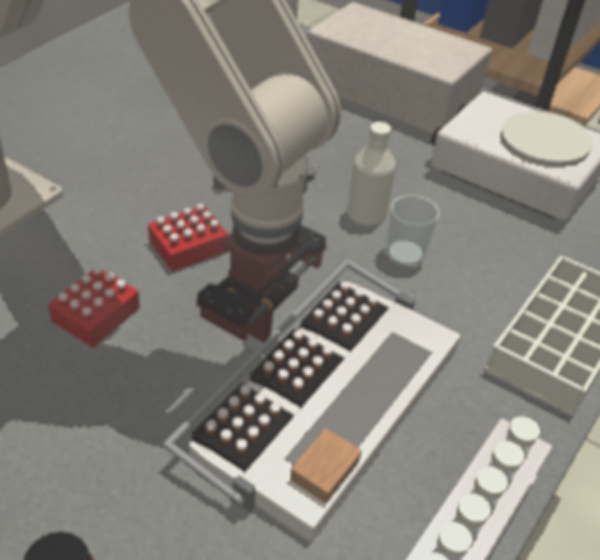

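Request:
servo_tool:
  moves: "-0.002 0 -0.006 0 0 0; -0.004 0 -0.011 0 0 0; -0.004 0 -0.015 0 0 0; -0.004 0 -0.017 0 0 0; -0.004 0 -0.019 0 0 0; -0.004 0 -0.019 0 0 0"

```text
t: 17.4
ee_pos: [564.0, 20.2, 49.7]
orientation: [-1.571, -0.012, 0.013]
ft_force: [-4.8, -0.2, 12.0]
width: 0.3
```

Request:
servo_tool:
  moves: "0 0 -0.002 0 0 0; 0 0 -0.003 0 0 0; 0 0 -0.003 0 0 0"

```text
t: 17.77
ee_pos: [564.1, 20.1, 49.3]
orientation: [-1.571, -0.013, 0.012]
ft_force: [-12.1, 0.2, 40.3]
width: 0.5
```

It stopped hard at tip z ≈ 30, which matches the tab's closed height. I lift off and check.

Request:
servo_tool:
  moves: "0 0 0.005 0 0 0; 0 0 0.04 0 0 0; 0 0 0.09 0 0 0; -0.04 0 0.14 0 0 0; -0.09 0 0.17 0 0 0; -0.14 0 0.19 0 0 0; -0.14 0 0.19 0 0 0"

```text
t: 18.65
ee_pos: [421.6, 20.2, 236.9]
orientation: [-1.571, -0.014, 0.011]
ft_force: [0.7, -0.2, 0.3]
width: 0.4
```

```bash
python3 - <<'E'
from h import *
im,o=grab('top','t10'); print(o['ee_pos'],o['ft_force'],o['t'])
for n,b in dict(new=(290,169,318,194),A=(252,170,283,194),B=(325,169,356,194)).items():
    uv,X=caps('t10',b); print(n,len(X),fitgrid(X))
cv2.imwrite('pics/t10.png',im['pixels'][:,:,::-1])
im,o=grab('scene','s10')
cv2.imwrite('pics/s10c.png',cv2.resize(im['pixels'][120:330,200:460,::-1],None,fx=2.8,fy=2.8,interpolation=cv2.INTER_CUBIC))
P,c=cloud('s10')
# bar along dock front: points x 560..584
P2,_=cloud('t10')
for nm,Q in(('s',P),('t',P2)):
  for y0,y1 in((150,185),(60,100),(0,40),(-60,-30),(-140,-115)):
    m=(Q[...,0]>556)&(Q[...,0]<582)&(Q[...,1]>y0)&(Q[...,1]<y1)&(Q[...,2]>15)&(Q[...,2]<80); q=Q[m]; print(nm,y0,m.sum(),np.median(q,0).round(1) if m.sum() else '')
E
```

```text
[421.64801038  20.17961202 236.87788852] [ 0.67013324 -0.15171626  0.26127862] 18.65
new 12 (array([627.71862793,  20.69766235]), (43.91883850097656, 65.8195571899414), 0.8130521178245544)
A 12 (array([625.56036377, 134.6963501 ]), (44.20051956176758, 66.17738342285156), 0.7918667197227478)
B 12 (array([628.64434814, -93.0188446 ]), (43.821876525878906, 65.97740936279297), 0.8381252884864807)
s 150 30 [578.6 167.2  32.9]
s 60 41 [578.9  79.6  33.1]
s 0 112 [568.   19.2  31.9]
s -60 30 [579.2 -44.9  32.7]
s -140 18 [ 580.  -128.7   33. ]
t 150 34 [575.3 166.8  32.2]
t 60 39 [575.9  80.   31.2]
t 0 104 [568.6  20.9  31.6]
t -60 27 [576.8 -44.1  30.1]
t -140 16 [ 578.6 -126.5   32.3]
```

View pics/s10c.png

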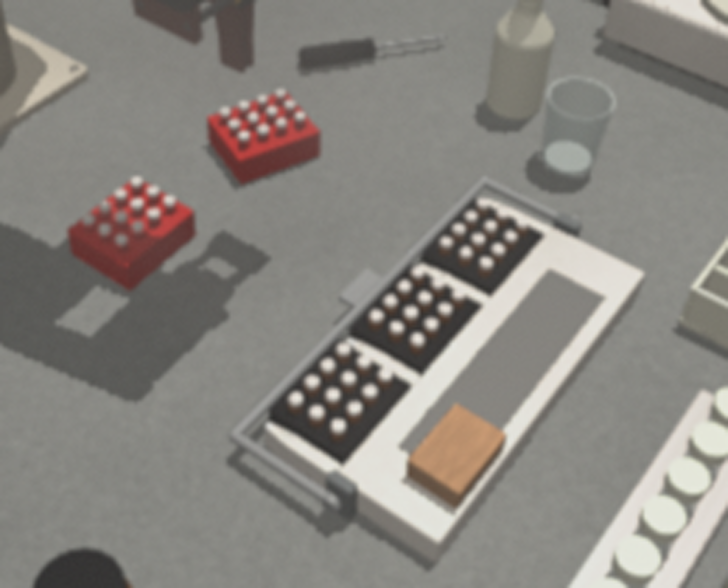

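View pics/t10.png

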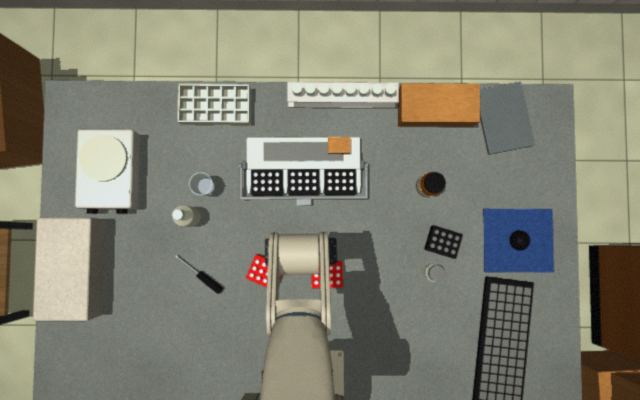

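The bar's top is at z ≈ 33 along its whole length, which is the closed height. All three carriers are in line and the bystanders haven't moved.

```bash
python3 -c "
from workcell import ctrl
print(ctrl.close_job())"
```

```text
the job is handed in; nothing more can be done
None
```

The new carrier is in the middle bay, home against the stop, and the bail is closed. I handed the job in at about 19 s of the 64 s.

**What I did:** I pushed the carrier from its left side to line up with the free middle bay, turning it square on the way. I then pushed it from behind until it hit the stop: the tool stayed at x ≈ 576.4 mm while the force rose to about 13 N. Next I swung the bail over by its tab with closed fingertips, pressed it onto its end stop and backed the arm clear.

**Last checks:**
- **New carrier:** it is at (627.7, 20.7) mm. The point midway between its neighbours is (627.1, 20.8), so it is within 1 mm.
- **Loaded carriers:** both are within about 0.1 mm of where they started.
- **Bail:** the top of the cross bar reads about 32–33 mm in the scene camera and 30–32 mm in the top camera. The closed height is 33 mm. The tab stopped moving at its closed height.
- **Other things on the bench:** they look unmoved in the last pictures; I did not measure them.

**Doubtful point:** the last press on the tab peaked at about 40 N at the wrist, more than I meant. It was a fingertip press on the tab, not the gripper's body, so I don't expect the 40 N limit to apply. No check failed.

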